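# Latch the spice rack's gate

## Robot

A 6-joint arm with a two-finger parallel gripper is mounted at the origin on a cart in front of the work surface, level with it; the furniture and walls round the work are solid. World frame = base frame: x ahead of the robot, y to its left, z up, the work surface at z = 0. Lengths are in mm, angles in rad, forces in N, time in s.
With the tool pointing down it reaches from about 275 to 1000 mm from the base axis. Payload 8.4 kg.
Tool frame: the origin (TCP) lies on the mounting face of the last link; the fingertips stand 173 mm ahead of it and the grasp point (between the pads) lies 155 mm ahead of it; z points along the fingers, y is the line along which they close (so a half turn about z gives the same grasp; the last joint's range is limited). The gripper opens to 85 mm and grips with 20 to 120 N. Pads are 22 mm wide; open, the fingers measure 114 mm over their backs; the gripper's body (76 mm by 85 mm) begins 54 mm behind the grasp point. The pads swing forward as they close: fully open they stand 13 mm farther back than shut.
Start: joints at [-1.108, 0.353, 1.633, -0, 1.155, -0.002], TCP at [280.152, -558.699, 404.681] pointing down, gripper open.
Joint ranges: [-2.63, 2.63], [-0.92, 2.1], [0.06, 2.66], [-1.3, 4.44], [0, 2.69], [-3.02, 3.02]. Speed limits (rad/s): [2.22, 2.22, 2.79, 3.14, 3.14, 3.14].

## Interface

Orientations are given as [roll, pitch, yaw] about the fixed x, y, z axes, in that order (R = Rz(yaw) Ry(pitch) Rx(roll)).
In Python, from rig import r gives the robot as it stands.
- The arm moves only by the tool apply_moves, never from a script. Its argument "deltas" is a list of rows, each an object with "claw": the gripper command: -1 is fully open, 1 is shut, values between are in proportion; "delta_pos": the shift along the tool's x, y, z in cm, a list of three; "yaw": the turn about the tool's z in rad. In form: [{"claw": claw, "delta_pos": [tx, ty, tz], "yaw": yaw}, ...]. A call has 1 to 8 rows; each row shifts and turns the commanded pose from where the row before left it, along the tool's axes as they then stand; what a row does not reach is not made up. A row lasts 1/8 s, in which the tool goes at most 62.5 mm and 10.7 degrees, less where a joint would pass 70% of its speed; a pose out of reach is approached as far as the arm can. A call with a gripper value outside its range is refused whole. The fingers move at their own pace and stop on an object; "grip_force" is the grip in N (left out, the last holds). Time passes only in rows, so rows that do not move let the fingers close. It gives the time, the measured TCP pose, the force, the opening and the grip force at its end, in the units of the state.
- r.sense(): the state, without advancing time (a new reading comes with each control period).
- r.grab_frame(name): name is "scene" or "top" or "wrist"; returns a dict with "img" (384x512x3 uint8, blue, green, red), "z_map" (384x512 float32, mm along the optical axis (not along the pixel's ray), 0 where there is no reading), "fx", "fy", "cx", "cy" (pixels), "dist" ([k1, k2, p1, p2, k3] as OpenCV has them; the pictures are not rectified), "eye" and "rotation" of the camera in the world; the wrist camera has in their place "T_tool_cam" (4x4, takes a point from camera to tool coordinates, whose origin is the TCP and whose axes are the flange's). Camera axes: x right, y up, looking along -z (the intrinsics and any distortion apply to the point x, -y, -z); pixel columns grow to the right and rows downward; lengths in mm; the calibration is good to about 2 mm. A picture is of the moment at which its call begins: read the wrist's pose just before it.
- r.sign_off(): hands the job in; it is judged then, once.
The state is a dict: "clock": time; "qpos": joint angles; "qvel": joint speeds; "joint_efforts": joint torques, N m; "eef_pos": TCP position; "tcp_rot": TCP orientation; "contact_force": force on the tool from outside, world axes, zero at the start; "wrist_torque": the same for the moment, N m; "opening": opening from 0.0 (shut) to 1.0 (fully open); "grasp_force": force on a finger pad.
Only numpy, scipy, OpenCV 4.12 (cv2) and the standard library are available. Lean on these libraries where they do the work, as an engineer would, in place of code of your own. Each camera call takes 0.05 s, during which the arm holds its last target. There are 200 camera calls.

## Task

The gate of the spice rack is ajar: shut and latch it. Lift the steel latch bar by its post, swing the gate shut with the bar held above the keeper, and let the bar down so that it lies fully in the keeper's notch; then let go. Do it gently, without forcing the bar against the keeper, and leave the jars and the other things where they stand.

Things in the scene. Friction and masses are not known exactly. Their poses are not given: they have to be found in the camera images.
- rack: low open-topped wooden spice rack, 176 mm wide, 92 deep, walls 60 high; it does not move. A wall cabinet hangs above its rear half, 510 mm over the worktop: do not rise far with the gripper there. Origin: on the worktop under the vertical hinge line of its gate, at the right end of its front. x points to the rear of the rack, y (left) from the hinge along the shut gate, z up.
- notch_nominal (a point): point fixed to the rack: middle of the floor of the notch of the steel keeper (on the left wall's outside, 14 mm wide in y) as NOMINALLY fitted; axes as the rack's; x -14, y 171, z 44 mm from its origin. The keeper is screwed on through slots: the true notch sits up to 12 mm nearer or farther along x, unmeasured, and must be found by feel or sight.
- nose_nominal (a point): keeper in the same nominal place: middle of the flat top of its nose (18 mm long in x, top 14 mm above the notch floor, upright front). Behind it come the notch (12 mm wide in x, open above) and a back wall 42 mm above the notch floor. The raised bar, gently pressed to the back wall and lowered there, falls into the notch. Over 20 N would bend the keeper.
- gate (a joint): angle (rad) of the wooden gate (142 wide, 12 thick, top at z 62) about the vertical hinge. 0: in line with the rack's front; positive: open, its free left end nearer the robot; goes to -0.13. Stays where left (0.05 N m friction); near shut a spring plunger pushes it open with 1 to 2 N. With the bar in the notch it reads -0.09 to 0.09, as the keeper sits.
- latch_bar (a joint): angle (rad) of the steel latch bar (202 long, 12 high, 8 thick, 0.2 kg) on the gate's front, reaching over the keeper; turns about the gate's normal and falls by its weight, slowly damped. -0.06: on its rest pin, as at the start, where the nose blocks it; 0: level, bottom at z 44, as when down in the notch; 0.10: on top of the nose; 0.24: stop (it cannot pass over the back wall).
- bar_pivot (a point): pivot of the latch bar, moves with the gate; in the gate's frame (the rack's, turned with the gate about the hinge) at x -14, y 30, z 50 mm. x: the gate's normal, y: towards the gate's free end, z up.
- post_grip (a point): point on the axis of the round upright steel post (14 mm across, its top 14 mm above this point, the bar 44 mm below) at the bar's free left end, 25 mm left of the keeper's face; pinch it from above, fingers closing along the gate's normal. Lies 180 mm along the bar from the pivot and 50 mm above the bar's axis. x: gate's normal, y: along the bar, z: along the post.
- jar_left: glass spice jar with a screw cap, 45 mm across, 106 tall, stands inside the rack nearer the keeper; origin at the centre of its underside. Leave it alone.
- jar_right: glass spice jar with a screw cap, 45 mm across, 106 tall, stands inside the rack nearer the hinge; origin at the centre of its underside. Leave it alone.
- mill: small grey and clear pepper mill, 44 mm across, 90 tall, stands in front of the rack's hinge end; origin at the centre of its underside. Leave it alone.
- tin: food tin, 75 mm across, 110 tall, right of the rack; origin at the centre of its underside. Leave it alone.
- mug: plain white mug, 88 mm across, 95 tall, right front; origin at the centre of its underside. Leave it alone.
- honey_jar: small jar with a wide screw cap, 52 mm across, 75 tall, right front; origin at the centre of its underside. Leave it alone.
- bottle: small sauce bottle, 58 mm across, 208 tall, behind the rack in front of the toaster; origin at the centre of its underside. Leave it alone.

How it is judged:
By the outcome, as a careful person would: the job done as asked, in the order asked, and still so for the second after the job is handed in, with the robot touching nothing.
It also fails if it takes over 38 s, if anything falls off the work surface, if the arm or the gripper's body presses on something with over 40 N, if the wrist force passes 120 N, or if a joint passes its speed limit or range.

## Working session

There is one attempt and no reset: what is moved stays moved. The work goes in short steps, Python scripts to look and compute and a tool call to move; the robot and the scene stay as the last step left them, time stands still between calls to the robot, and variables do not carry over. Pictures are saved under pics/ and viewed, at most 10 in all, crops included, and the job is handed in when it is done.

Besides the shell and the picture viewer there is one more tool, called after "Call:" as name(argument=value, ...) on one line, values as JSON. apply_moves: Moves the arm, as the interface text tells. Its arguments: {"type":"object","properties":{"deltas":{"type":"array"},"grip_force":{"type":"number"}},"required":["deltas"]}

```bash
mkdir -p pics; ls
cat > h.py <<'E'
from rig import r
import numpy as np, cv2
from scipy.spatial.transform import Rotation as R
def grab(n):
    s=r.sense(); f=r.grab_frame(n)
    if n=="wrist":
        T=np.eye(4); T[:3,:3]=R.from_euler('xyz',s['tcp_rot']).as_matrix(); T[:3,3]=s['eef_pos']
        T=T@np.array(f['T_tool_cam'])
        f['eye'],f['rotation']=T[:3,3],T[:3,:3]
    f['eye']=np.array(f['eye']); f['rotation']=np.array(f['rotation'])
    f['K']=np.array([[f['fx'],0,f['cx']],[0,f['fy'],f['cy']],[0,0,1.]])
    return f
def ray(f,u,v):
    p=cv2.undistortPoints(np.array([[[u,v]]],float),f['K'],np.array(f['dist'],float))[0,0]
    return f['rotation']@np.array([p[0],-p[1],-1.])
def onz(f,u,v,z):
    d=ray(f,u,v); return f['eye']+d*(z-f['eye'][2])/d[2]
def dep(f,u,v):
    return f['eye']+ray(f,u,v)*f['z_map'][int(round(v)),int(round(u))]
def tri(f,p,g,q):
    a,b=ray(f,*p),ray(g,*q); A=np.stack([a,-b],1); t=np.linalg.lstsq(A,g['eye']-f['eye'],rcond=None)[0]
    x,y=f['eye']+a*t[0],g['eye']+b*t[1]; return (x+y)/2,np.linalg.norm(x-y)
E
python3 - <<'E'
from h import *
import pickle
print(r.sense())
ims=[]
for n in("scene","top"):
    f=grab(n); pickle.dump(f,open(n+'.pkl','wb')); print(n,f['eye'],f['rotation'].round(2).tolist()); cv2.imwrite(f'pics/{n}.png',cv2.resize(f['img'],(800,600),interpolation=cv2.INTER_CUBIC))
E
```

```text
pics
{'clock': 0.0, 'qpos': array([-1.10838097e+00,  3.53659675e-01,  1.63417185e+00, -1.59170080e-05,
        1.15519627e+00, -2.41038940e-03]), 'qvel': array([ 0.00129329,  0.00114062,  0.00180427, -0.00090404,  0.0005458 ,
       -0.00090208]), 'joint_efforts': array([-8.71709744e-04, -6.05241036e+01, -3.42078245e+01,  3.55936933e-06,
        8.94628989e-03,  1.27043046e-05]), 'eef_pos': array([ 280.04768369, -558.4682124 ,  403.9381684 ]), 'tcp_rot': array([-3.14015747e+00,  1.10935190e-05,  4.64832191e-01]), 'contact_force': array([-0.12080883, -0.67061586,  1.40455462]), 'wrist_torque': array([ 0.00208765,  0.05443365, -0.00805814]), 'grasp_force': 0.0, 'opening': 1.0024818389694532}
scene [-332.93267366 -690.02110341  502.54565838] [1.17, -0.02, -1.11]
top [ 436.99173068 -220.29068526 1496.47769715] [0.09, -0.01, -1.54]
```

View pics/scene.png

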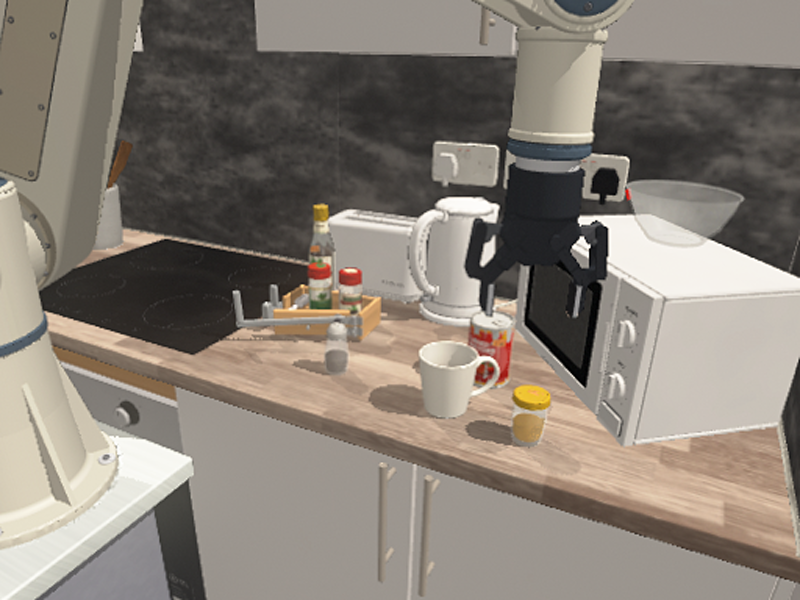

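View pics/top.png

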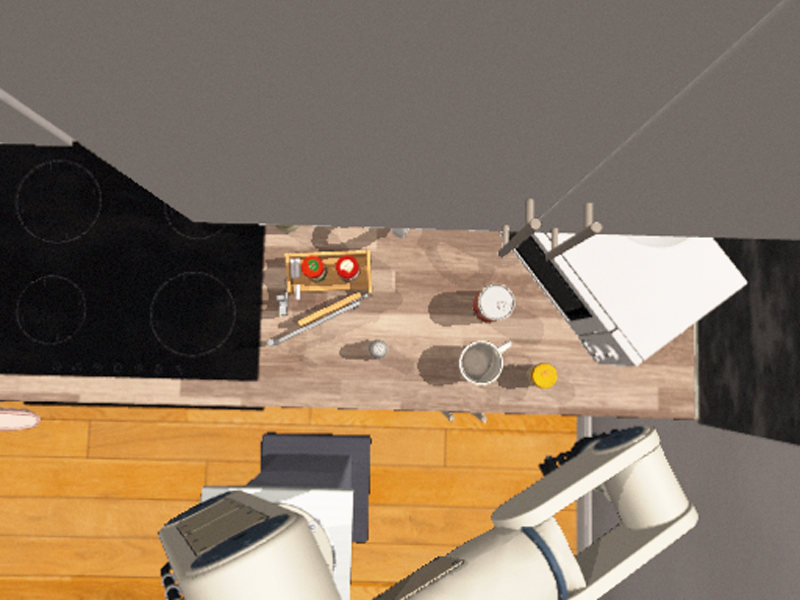

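The scene view shows the gate open, with the latch post at (237,292)–(238,325). In the top view the post is at (271,343), the rack corners at about (286,253), (371,250) and (370,292), and the keeper at (283,303).

```bash
sed -i "s/f\['rotation'\]=np.array(f\['rotation'\])/f['rotation']=np.array(f['rotation']); f['rotation']=R.from_euler('xyz',f['rotation']).as_matrix() if f['rotation'].ndim==1 else f['rotation']/" h.py
python3 - <<'E'
from h import *
np.set_printoptions(precision=1,suppress=True)
s,t=grab("scene"),grab("top"); k=.64
P=lambda u,v:(u*k,v*k)
for n,u,v,z in [("BL",286,254,60),("BR",371,250,60),("FR",371,292,60),("FL",286,292,60),("gate free",300,324,62),("gate hinge",360,294,62),("post",271,343,115),("barR",368,296,56),("mill",377,349,90),("keeper",283,303,58),("back",297,292,86)]:
    print(n,onz(t,u*k,v*k,z),dep(t,u*k,v*k))
print("post tri",tri(s,P(236.5,292),t,P(270.5,343)))
print("mill tri",tri(s,P(338,323),t,P(377,348)))
cv2.imwrite('pics/c.png',np.hstack([cv2.resize(s['img'][160:250,130:260],(520,360),interpolation=cv2.INTER_CUBIC)]))
cv2.imwrite('pics/d.png',cv2.resize(t['img'][150:235,160:260],(800,680)[:2],interpolation=cv2.INTER_CUBIC)[:600])
E
```

```text
BL [640.6  -7.9  60. ] [641.   -7.4  56.5]
BR [ 654.2 -185.1   60. ] [ 663.1 -183.6    1.1]
FR [ 566.  -187.8   60. ] [ 566.6 -187.6   52.7]
FL [560.9 -11.1  60. ] [562.1  -9.1  45.8]
gate free [495.1 -43.   62. ] [494.8 -43.9  68.9]
gate hinge [ 560.9 -165.1   62. ] [ 561.3 -164.9   58.5]
post [453.7   6.4 115. ] [453.9   9.   99.2]
barR [ 557.8 -181.7   56. ] [ 562.7 -180.1   -2.8]
mill [ 447.7 -204.1   90. ] [ 447.8 -204.1   86.1]
keeper [537.9  -5.6  58. ] [539.3  -2.7  39.1]
back [559.3 -37.3  86. ] [563.7 -30.7  35.2]
post tri (array([454.5,   9. , 100.2]), np.float64(2.082192246715308))
mill tri (array([ 450.9, -205.9,   87.3]), np.float64(4.342987961148215))
```

View pics/d.png

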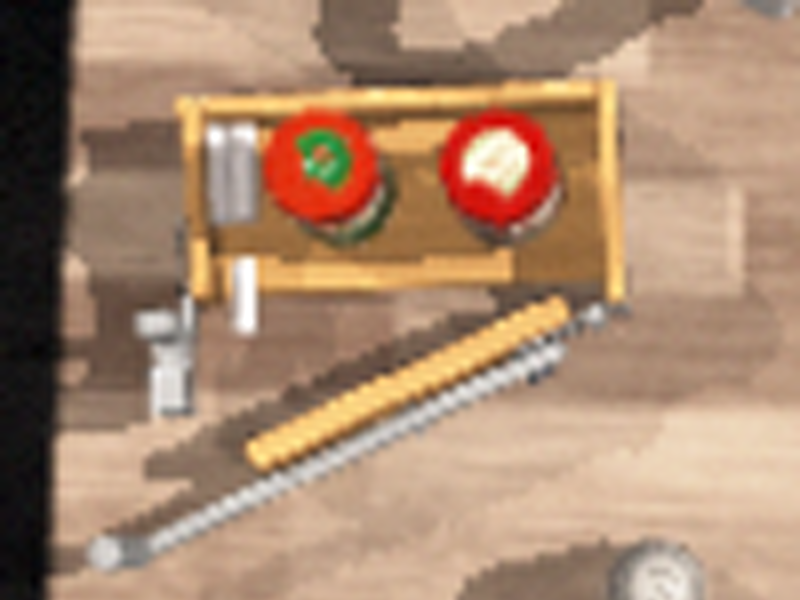

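The top crop shows the rack walls, hinge at (597,312), gate end at (258,455), post top at (105,551), keeper back wall at (157,323) and nose at (172,395).

Run:
```python
from h import *
np.set_printoptions(precision=2,suppress=True)
t=grab("top")
C=lambda u,v,z:onz(t,160+(u+.5)/8-.5,150+(v+.5)/8-.5,z)[:2]
BL,BR=C(180,105,60),C(620,86,60); FR,FL=C(622,300,60),C(200,300,60)
print("corners",BL,BR,FR,FL)
ey=(BL-BR)/np.linalg.norm(BL-BR); a=np.arctan2(*(ey*[-1,1])); print("ey",ey,"rack yaw",a)
ex=np.array([ey[1],-ey[0]])
H=C(597,312,60); post=C(105,551,102); print("hinge",H,"post",post,"r",np.linalg.norm(post-H))
# hinge from post top at radius: local to rack
for n,p in dict(post=post,gfree=C(258,455,62),ghinge=C(560,308,62),kback=C(157,323,86),nose=C(172,395,58),nosefront=C(172,414,58),noseback=C(172,375,58),backrear=C(157,312,86),backfront=C(157,338,86)).items():
    d=p-H; print(n,p,"rack",d@ex,d@ey)
g=C(258,455,62)-C(560,308,62); print("gate dir",np.arctan2(*(g*[-1,1]))-a)
# bar line
g=C(130,545,50)-C(540,356,50); print("bar dir",np.arctan2(*(g*[-1,1]))-a)
```

```text
corners [640.04  -4.75] [ 653.16 -183.89] [ 565.35 -187.36] [560.44 -16.09]
ey [-0.07  1.  ] rack yaw 0.07310434450566572
hinge [ 560.16 -177.35] post [457.14  11.  ] r 214.67863795297347
post [457.14  11.  ] rack -88.98281796469698 195.36881967295975
gfree [498.09 -42.31] rack -52.04289945967299 139.21707750461468
ghinge [ 561.19 -162.34] rack 2.1227958753984777 14.891868342583772
kback [548.52  -3.08] rack 1.1263658758577617 174.6555664333608
nose [521.62  -6.05] rack -25.92418549833291 173.65392496539505
nosefront [513.91  -6.37] rack -33.63950345107315 173.89832432709068
noseback [529.75  -5.72] rack -17.794945765269937 173.39597330998856
backrear [552.92  -2.9 ] rack 5.524643467102803 174.51677282257947
backfront [542.53  -3.33] rack -4.867498893737998 174.844489029766
gate dir 0.4108797068181239
bar dir 0.38923230932565517
```

```bash
cat >> h.py <<'E'
def rows(target,yaw,n,start=None):
    s=r.sense(); p,y=(np.array(s['eef_pos']),s['tcp_rot'][2]) if start is None else start
    y=float(y); d=(np.array(target)-p)/n; dy=(yaw-y)/n
    for i in range(n):
        c,q=np.cos(y),np.sin(y); print([round(float(v)/10,2) for v in(d[0]*c+d[1]*q,d[0]*q-d[1]*c,-d[2])],round(dy,3)); y+=dy
E
python3 -c "
from h import *
rows([457,11,320],2.03,14)"
```

```text
[2.95, -3.07, 0.6] 0.112
[3.28, -2.72, 0.6] 0.112
[3.56, -2.34, 0.6] 0.112
[3.8, -1.93, 0.6] 0.112
[3.99, -1.49, 0.6] 0.112
[4.13, -1.04, 0.6] 0.112
[4.22, -0.57, 0.6] 0.112
[4.26, -0.09, 0.6] 0.112
[4.24, 0.38, 0.6] 0.112
[4.17, 0.85, 0.6] 0.112
[4.05, 1.31, 0.6] 0.112
[3.88, 1.76, 0.6] 0.112
[3.66, 2.18, 0.6] 0.112
[3.4, 2.57, 0.6] 0.112
```

Call:
apply_moves(deltas=[{"claw":-1,"delta_pos":[2.95,-3.07,0.6],"yaw":-0.112},{"claw":-1,"delta_pos":[3.28,-2.72,0.6],"yaw":-0.112},{"claw":-1,"delta_pos":[3.56,-2.34,0.6],"yaw":-0.112},{"claw":-1,"delta_pos":[3.8,-1.93,0.6],"yaw":-0.112},{"claw":-1,"delta_pos":[3.99,-1.49,0.6],"yaw":-0.112},{"claw":-1,"delta_pos":[4.13,-1.04,0.6],"yaw":-0.112},{"claw":-1,"delta_pos":[4.22,-0.57,0.6],"yaw":-0.112}])

```text
clock: 1.12
eef_pos: [368.6, -272.6, 362.6]
tcp_rot: [3.141, 0.0, 1.252]
contact_force: [1.3, -0.5, 0.8]
opening: 1.003
grasp_force: 0.0
```

Call:
apply_moves(deltas=[{"claw":-1,"delta_pos":[4.26,-0.09,0.6],"yaw":-0.112},{"claw":-1,"delta_pos":[4.24,0.38,0.6],"yaw":-0.112},{"claw":-1,"delta_pos":[4.17,0.85,0.6],"yaw":-0.112},{"claw":-1,"delta_pos":[4.05,1.31,0.6],"yaw":-0.112},{"claw":-1,"delta_pos":[3.88,1.76,0.6],"yaw":-0.112},{"claw":-1,"delta_pos":[3.66,2.18,0.6],"yaw":-0.112},{"claw":-1,"delta_pos":[3.4,2.57,0.6],"yaw":-0.112},{"claw":-1,"delta_pos":[0,0,0],"yaw":0}])

```text
clock: 2.12
eef_pos: [456.7, 13.1, 320.4]
tcp_rot: [3.142, -0.0, 2.037]
contact_force: [-0.6, 0.1, -0.2]
opening: 0.999
grasp_force: 0.0
```

```bash
sed -i 's/,round(dy,3))/,round(-dy,3))/' h.py
python3 - <<'E'
from h import *
import pickle
s=r.sense(); print(s['clock'],s['eef_pos'],s['tcp_rot'],s['contact_force'],s['opening'])
f=grab("wrist"); pickle.dump(f,open('w1.pkl','wb')); print(f['T_tool_cam'])
cv2.imwrite('pics/w1.png',cv2.resize(f['img'],(800,600)))
E
```

```text
2.125 [456.73888129  13.05205161 320.39988344] [ 3.14154535e+00 -3.39622315e-04  2.03705364e+00] [-0.5827783   0.09906288 -0.19069406] 0.999147602473422
[[-7.64229261e-04  9.44733931e-01  3.27837178e-01  8.54416983e+01]
 [ 9.99999672e-01  8.09425278e-04 -1.41080513e-06  3.54607292e-01]
 [-2.66692535e-04  3.27837070e-01 -9.44734240e-01  3.13019944e+01]
 [ 0.00000000e+00  0.00000000e+00  0.00000000e+00  1.00000000e+00]]
```

View pics/w1.png

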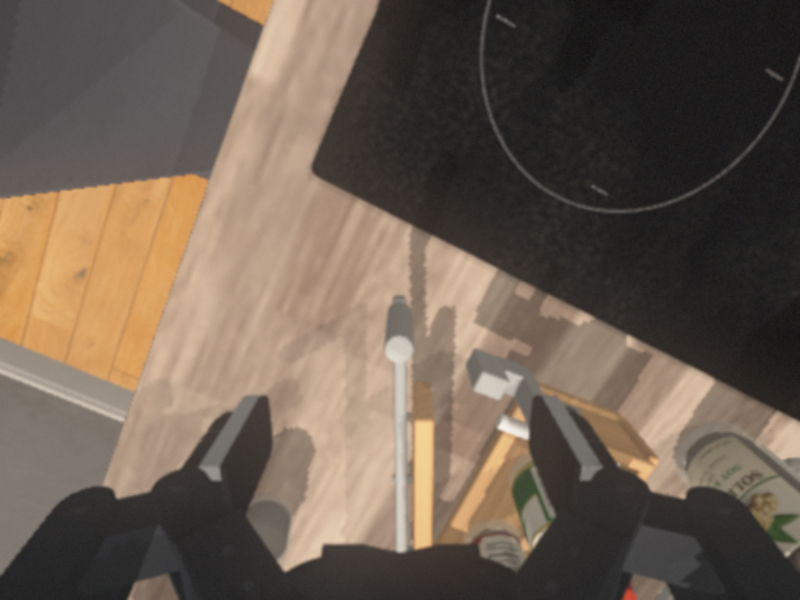

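The wrist view shows the post top at (399,350) with the bar running straight down the image, so the yaw fits. The keeper's back wall is near (515,385) and its nose near (488,370).

Run:
```python
from h import *
import pickle
np.set_printoptions(precision=1,suppress=True)
f=pickle.load(open('w1.pkl','rb')); t=grab("top"); s=pickle.load(open('scene.pkl','rb'))
P=lambda u,v:(u*.64,v*.64)
for n,u,v,z in [("post top",399,350,102),("bar a",400,400,52),("bar b",403,530,52),("post root",399,300,50)]: print(n,onz(f,*P(u,v),z),dep(f,*P(u,v)))
g=(160+105.5/8-.5,150+551.5/8-.5)
print("tri",tri(f,P(399,350),t,g))
y=f['img'][190:300,270:400]; cv2.imwrite('pics/w1k.png',cv2.resize(y,(780,660))[:600])
```

```text
post top [457.1  12.2 102. ] [457.1  12.2 101.9]
bar a [482.5 -37.3  52. ] [483.7 -39.7  47.6]
bar b [ 528.8 -124.9   52. ] [ 528.2 -123.8   53.3]
post root [454.2  17.9  50. ] [455.   16.1  44.1]
tri (array([457.3,  11.4, 100.1]), np.float64(0.33493372723843373))
```

View pics/w1k.png

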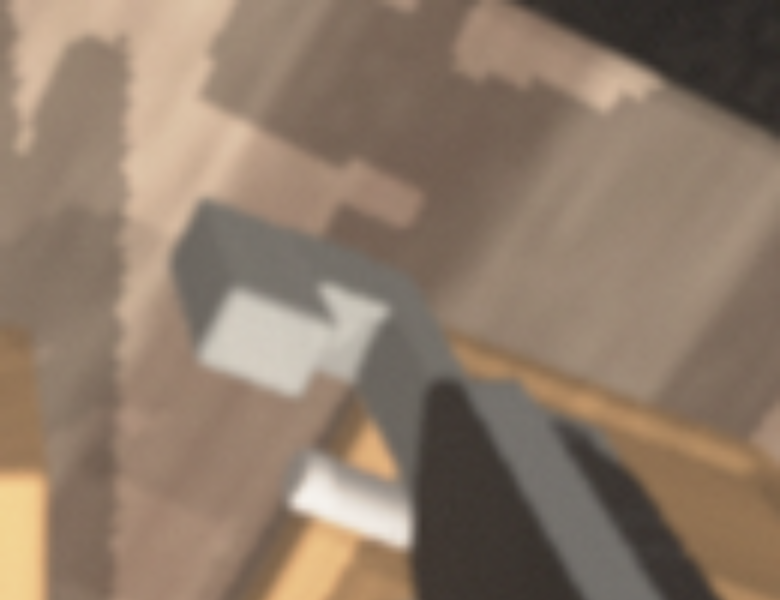

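The crop shows the nose top quad with corners (238,292), (200,358), (302,395), (335,330). Behind it is the notch floor, meeting the back wall along (388,310)–(352,382).

Run:
```python
from h import *
import pickle
np.set_printoptions(precision=1,suppress=True)
f=pickle.load(open('w1.pkl','rb'))
C=lambda u,v,z:onz(f,270+(u+.5)/6-.5,190+(v+.5)/6-.5,z)
n=[C(238,292,58),C(200,358,58),C(302,395,58),C(335,330,58)]
w=[C(388,310,44),C(352,382,44)]
fr,re,wl=(n[0]+n[1])/2,(n[2]+n[3])/2,(w[0]+w[1])/2
print("front",fr,"rear",re,"wall foot",wl, "len",np.linalg.norm(re-fr),np.linalg.norm(wl-re))
ax=(re-fr)[:2]; print("x dir",np.arctan2(ax[1],ax[0]))
print("depth nose",dep(f,270+268/6,190+343/6))
print("w",w, "n",n)
a=.06
for a in (.05,.075):
  ex=np.array([np.cos(a),np.sin(a)]);ey=np.array([-ex[1],ex[0]])
  H=np.array([560.2,-177.4]); print(a,[((p[:2]-H)@ex,(p[:2]-H)@ey) for p in(fr,re,wl)])
print([round(v,1) for v in r.sense()['eef_pos']])
rows([457,12.4,249],2.05,4)
```

```text
front [515.2  -3.   58. ] rear [531.7  -1.8  58. ] wall foot [544.3  -1.1  44. ] len 16.539533058544876 18.861176601161354
x dir 0.07299938417624018
depth nose [524.   -2.6  57.7]
w [array([543.5,   5.7,  44. ]), array([545.2,  -7.9,  44. ])] n [array([515. ,   3.1,  58. ]), array([515.4,  -9. ,  58. ]), array([532.4,  -7.6,  58. ]), array([531.1,   4.1,  58. ])]
0.05 [(np.float64(-36.20784352139891), np.float64(176.4641216359236)), (np.float64(-19.672684742258493), np.float64(176.84448717499723)), (np.float64(-7.033739849459209), np.float64(176.87696450523745))]
0.075 [(np.float64(-31.785385646331424), np.float64(177.3140812697123)), (np.float64(-15.245885687215631), np.float64(177.28099204023087)), (np.float64(-2.6100784103053725), np.float64(176.99751851240447))]
[np.float64(456.1), np.float64(11.2), np.float64(320.6)]
[0.02, 0.03, 1.79] -0.004
[0.02, 0.03, 1.79] -0.004
[0.02, 0.03, 1.79] -0.004
[0.02, 0.03, 1.79] -0.004
```

Call:
apply_moves(deltas=[{"claw":-1,"delta_pos":[0.02,0.03,1.85],"yaw":-0.004},{"claw":-1,"delta_pos":[0.02,0.03,1.85],"yaw":-0.004},{"claw":-1,"delta_pos":[0.02,0.03,1.85],"yaw":-0.004},{"claw":-1,"delta_pos":[0.02,0.03,1.85],"yaw":-0.004},{"claw":0.3,"delta_pos":[0,0,0],"yaw":0},{"claw":0.3,"delta_pos":[0,0,0],"yaw":0},{"claw":0.6,"delta_pos":[0,0,0],"yaw":0},{"claw":1,"delta_pos":[0,0,0],"yaw":0}], grip_force=25)

```text
clock: 3.22
eef_pos: [457.1, 12.2, 247.3]
tcp_rot: [3.141, 0.0, 2.049]
contact_force: [-2.9, -0.5, 3.5]
opening: 0.152
grasp_force: 28.2
```

Call:
apply_moves(deltas=[{"claw":1,"delta_pos":[0,0,0],"yaw":0},{"claw":1,"delta_pos":[0,0,0],"yaw":0},{"claw":1,"delta_pos":[0,0,0],"yaw":0}])

```text
clock: 3.6
eef_pos: [457.3, 12.3, 247.1]
tcp_rot: [3.141, 0.0, 2.049]
contact_force: [-0.4, -0.5, 5.1]
opening: 0.158
grasp_force: 26.7
```

Call:
apply_moves(deltas=[{"claw":1,"delta_pos":[-0.13,0,-0.68],"yaw":0},{"claw":1,"delta_pos":[-0.17,0,-0.68],"yaw":0},{"claw":1,"delta_pos":[-0.22,0,-0.68],"yaw":0},{"claw":1,"delta_pos":[-0.25,0,-0.68],"yaw":0},{"claw":1,"delta_pos":[-0.29,0,-0.68],"yaw":0},{"claw":1,"delta_pos":[-0.32,0,-0.68],"yaw":0},{"claw":1,"delta_pos":[0,0,0],"yaw":0}])

```text
clock: 4.47
eef_pos: [463.3, -0.0, 288.0]
tcp_rot: [3.141, -0.0, 2.048]
contact_force: [0.1, -0.6, -3.0]
opening: 0.151
grasp_force: 25.2
```

Run:
```python
from h import *
s=r.sense(); print(s['eef_pos'],s['contact_force'],s['wrist_torque'])
f=grab("scene"); cv2.imwrite('pics/s2.png',cv2.resize(f['img'][150:240,110:260],(750,450),interpolation=cv2.INTER_CUBIC))
```

```text
[ 4.63339777e+02 -1.78157686e-02  2.87984875e+02] [ 0.06324188 -0.59591965 -2.95642093] [ 0.26185845 -0.01505336  0.00556133]
```

View pics/s2.png

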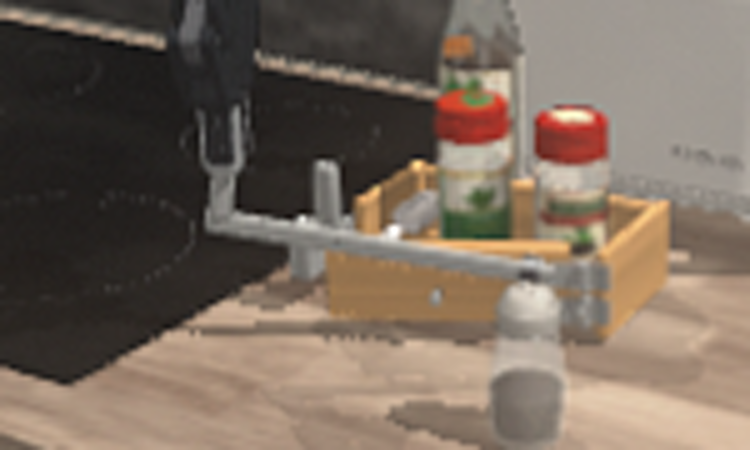

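The bar is raised clear of the nose: its free end sits high in the fingers at (215,215). Next I work out the arc about the hinge.

```bash
cat >> h.py <<'E'
H=np.array([566.5,-170.5])
def post(g,th):
    n=np.array([np.cos(g),np.sin(g)]); e=np.array([-n[1],n[0]])
    return np.r_[H-14*n+(30+180*np.cos(th)-50*np.sin(th))*e, 180*np.sin(th)+50*np.cos(th)]
def arc(gs,ths):
    for i in range(len(gs)-1):
        d=post(gs[i+1],ths[i+1])-post(gs[i],ths[i]); y=np.pi/2+gs[i]
        c,q=np.cos(y),np.sin(y); print([round(v/10,2) for v in(d[0]*c+d[1]*q,d[0]*q-d[1]*c,-d[2])],round(gs[i]-gs[i+1],3))
E
python3 -c "
from h import *
print(post(.478,.17),post(.074,.17))
arc(np.linspace(.478,.11,8),[.17]*8)"
```

```text
[ 4.62553093e+02 -2.92457758e-01  7.97320612e+01] [537.82973272  26.86661985  79.73206118]
[np.float64(0.05), np.float64(1.05), np.float64(-0.0)] 0.053
[np.float64(0.05), np.float64(1.05), np.float64(-0.0)] 0.053
[np.float64(0.05), np.float64(1.05), np.float64(-0.0)] 0.053
[np.float64(0.05), np.float64(1.05), np.float64(-0.0)] 0.053
[np.float64(0.05), np.float64(1.05), np.float64(-0.0)] 0.053
[np.float64(0.05), np.float64(1.05), np.float64(-0.0)] 0.053
[np.float64(0.05), np.float64(1.05), np.float64(-0.0)] 0.053
```

Call:
apply_moves(deltas=[{"claw":1,"delta_pos":[0.05,1.05,0],"yaw":0.053},{"claw":1,"delta_pos":[0.05,1.05,0],"yaw":0.053},{"claw":1,"delta_pos":[0.05,1.05,0],"yaw":0.053},{"claw":1,"delta_pos":[0.05,1.05,0],"yaw":0.053}])

```text
clock: 5.03
eef_pos: [501.3, 18.2, 287.1]
tcp_rot: [-3.141, 0.0, 1.835]
contact_force: [1.5, -2.2, -3.6]
opening: 0.15
grasp_force: 25.1
```

Call:
apply_moves(deltas=[{"claw":1,"delta_pos":[0.05,1.05,0],"yaw":0.053},{"claw":1,"delta_pos":[0.05,1.05,0],"yaw":0.053},{"claw":1,"delta_pos":[0.05,0.9,0],"yaw":0.045},{"claw":1,"delta_pos":[0,0,0],"yaw":0}])

```text
clock: 5.52
eef_pos: [530.2, 25.9, 287.0]
tcp_rot: [-3.141, 0.0, 1.686]
contact_force: [0.2, -4.0, -4.5]
opening: 0.154
grasp_force: 25.1
```

Call:
apply_moves(deltas=[{"claw":1,"delta_pos":[-0.03,0.15,0],"yaw":0.008},{"claw":1,"delta_pos":[-0.03,0.15,0],"yaw":0.008},{"claw":1,"delta_pos":[0,0,0],"yaw":0}])

```text
clock: 5.9
eef_pos: [533.1, 25.9, 287.6]
tcp_rot: [-3.142, -0.001, 1.67]
contact_force: [-0.6, 1.9, -1.6]
opening: 0.152
grasp_force: 25.2
```

Run:
```python
from h import *
s=r.sense(); print(s['eef_pos'],s['contact_force'],s['wrist_torque'])
f=grab("wrist"); cv2.imwrite('pics/w2.png',cv2.resize(f['img'][160:,120:400],(750,600)))
```

```text
[533.05749182  25.94624255 287.56189207] [-0.59117381  1.94580605 -1.59777082] [0.42817208 0.15344984 0.0337667 ]
```

View pics/w2.png

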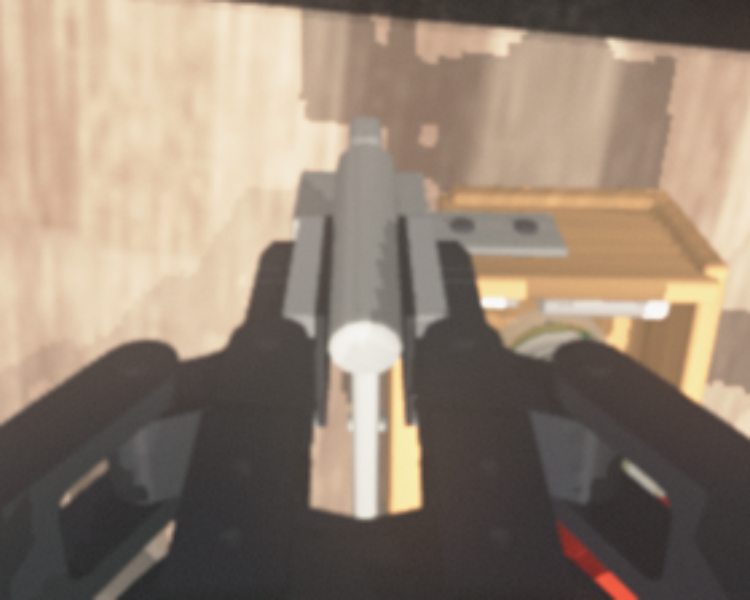

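The post stands between the pads at (365,345), with the keeper behind it and nothing touching the jars. I creep on by feel.

Call:
apply_moves(deltas=[{"claw":1,"delta_pos":[0,0.1,0],"yaw":0.005},{"claw":1,"delta_pos":[0,0.1,0],"yaw":0.005},{"claw":1,"delta_pos":[0,0,0],"yaw":0}])

```text
clock: 6.32
eef_pos: [535.3, 26.2, 287.6]
tcp_rot: [3.141, -0.001, 1.66]
contact_force: [-2.1, 5.0, -0.3]
opening: 0.153
grasp_force: 25.4
```

Call:
apply_moves(deltas=[{"claw":1,"delta_pos":[0,0.1,0],"yaw":0.005},{"claw":1,"delta_pos":[0,0,0],"yaw":0}])

```text
clock: 6.58
eef_pos: [536.3, 26.3, 287.6]
tcp_rot: [3.141, -0.001, 1.654]
contact_force: [-1.3, 5.2, 0.8]
opening: 0.154
grasp_force: 25.4
```

Call:
apply_moves(deltas=[{"claw":1,"delta_pos":[0,0.08,0],"yaw":0.004},{"claw":1,"delta_pos":[0,0,0],"yaw":0}])

```text
clock: 6.82
eef_pos: [537.1, 26.4, 287.6]
tcp_rot: [3.141, -0.001, 1.651]
contact_force: [-2.2, 5.2, 0.2]
opening: 0.153
grasp_force: 25.4
```

Call:
apply_moves(deltas=[{"claw":1,"delta_pos":[0.03,0.08,0],"yaw":0.004},{"claw":1,"delta_pos":[0,0,0],"yaw":0}])

```text
clock: 7.08
eef_pos: [537.8, 26.7, 287.6]
tcp_rot: [3.141, -0.0, 1.647]
contact_force: [-1.4, 5.7, 0.5]
opening: 0.156
grasp_force: 25.4
```

Call:
apply_moves(deltas=[{"claw":1,"delta_pos":[0.01,0.07,0],"yaw":0.003},{"claw":1,"delta_pos":[0,0,0],"yaw":0}])

```text
clock: 7.32
eef_pos: [538.5, 26.7, 287.6]
tcp_rot: [3.142, -0.0, 1.644]
contact_force: [-0.7, 5.4, 0.2]
opening: 0.153
grasp_force: 25.4
```

Call:
apply_moves(deltas=[{"claw":1,"delta_pos":[0.02,0.07,0],"yaw":0.003},{"claw":1,"delta_pos":[0,0,0],"yaw":0}])

```text
clock: 7.58
eef_pos: [538.7, 26.9, 287.4]
tcp_rot: [-3.14, -0.0, 1.641]
contact_force: [-3.2, 4.3, 0.3]
opening: 0.15
grasp_force: 25.5
```

Call:
apply_moves(deltas=[{"claw":1,"delta_pos":[0.02,0.07,0],"yaw":0.003},{"claw":1,"delta_pos":[0,0,0],"yaw":0}])

```text
clock: 7.82
eef_pos: [539.0, 27.0, 287.2]
tcp_rot: [-3.139, 0.0, 1.638]
contact_force: [-6.2, 3.7, 1.9]
opening: 0.151
grasp_force: 25.6
```

Call:
apply_moves(deltas=[{"claw":1,"delta_pos":[0,-0.15,0],"yaw":0},{"claw":1,"delta_pos":[0.13,0,0.3],"yaw":0},{"claw":1,"delta_pos":[0.13,0,0.3],"yaw":0},{"claw":1,"delta_pos":[0.13,0,0.3],"yaw":0},{"claw":1,"delta_pos":[0.13,0,0.3],"yaw":0}])

```text
clock: 8.45
eef_pos: [538.0, 32.2, 275.3]
tcp_rot: [3.141, 0.0, 1.638]
contact_force: [-1.7, 1.2, 1.1]
opening: 0.154
grasp_force: 25.5
```

Call:
apply_moves(deltas=[{"claw":1,"delta_pos":[0.11,0,0.29],"yaw":0},{"claw":1,"delta_pos":[0.11,0,0.29],"yaw":0},{"claw":1,"delta_pos":[0,0,0],"yaw":0}])

```text
clock: 8.82
eef_pos: [537.8, 34.4, 269.4]
tcp_rot: [-3.141, 0.0, 1.638]
contact_force: [-1.6, 0.3, 1.0]
opening: 0.152
grasp_force: 25.5
```

Call:
apply_moves(deltas=[{"claw":1,"delta_pos":[0.1,0,0.29],"yaw":0},{"claw":1,"delta_pos":[0.09,0,0.29],"yaw":0},{"claw":1,"delta_pos":[0.08,0,0.29],"yaw":0},{"claw":1,"delta_pos":[0,0,0],"yaw":0}])

```text
clock: 9.32
eef_pos: [537.6, 37.3, 260.7]
tcp_rot: [-3.141, -0.0, 1.638]
contact_force: [-1.9, 3.4, 1.3]
opening: 0.15
grasp_force: 25.6
```

Call:
apply_moves(deltas=[{"claw":1,"delta_pos":[0.03,0,0.12],"yaw":0},{"claw":1,"delta_pos":[0.03,0,0.1],"yaw":0},{"claw":1,"delta_pos":[0,0,0],"yaw":0}])

```text
clock: 9.7
eef_pos: [537.6, 37.7, 259.0]
tcp_rot: [3.142, -0.0, 1.638]
contact_force: [-2.8, 2.5, 3.5]
opening: 0.157
grasp_force: 26.1
```

Call:
apply_moves(deltas=[{"claw":1,"delta_pos":[0.01,0,0.06],"yaw":0},{"claw":1,"delta_pos":[0,0,0],"yaw":0},{"claw":0.5,"delta_pos":[0,0,0],"yaw":0},{"claw":0.3,"delta_pos":[0,0,0],"yaw":0},{"claw":0.2,"delta_pos":[0,0,0],"yaw":0},{"claw":0.2,"delta_pos":[0,0,0],"yaw":0}])

```text
clock: 10.45
eef_pos: [537.6, 37.7, 258.1]
tcp_rot: [-3.142, 0.0, 1.638]
contact_force: [0.2, -0.2, -0.2]
opening: 0.393
grasp_force: 0.0
```

Run:
```python
from h import *
np.set_printoptions(precision=1,suppress=True)
s=r.sense(); print(s['eef_pos'],s['contact_force'],s['opening'])
f=grab("scene"); cv2.imwrite('pics/s3.png',cv2.resize(f['img'][150:240,110:260],(750,450),interpolation=cv2.INTER_CUBIC))
```

```text
[537.6  37.7 258.1] [ 0.2 -0.2 -0.2] 0.39324079001159873
```

View pics/s3.png

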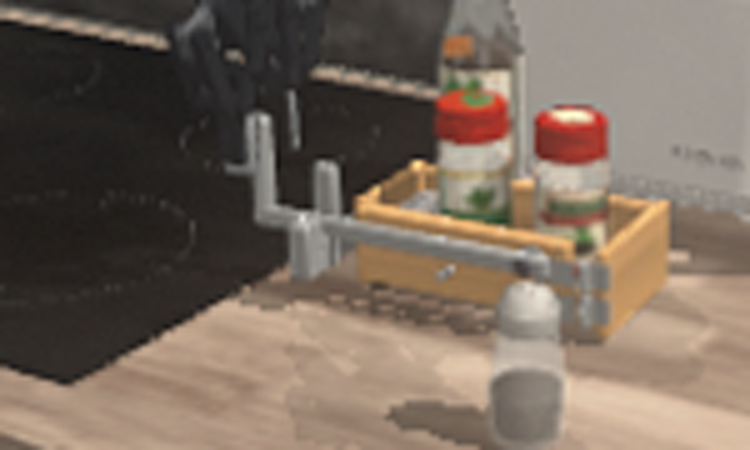

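The fingers are open and clear of the post, and the bar lies behind the nose in the notch at (320,225). I withdraw upward, then back towards the robot.

Call:
apply_moves(deltas=[{"claw":0.2,"delta_pos":[0,0,-1.0],"yaw":0},{"claw":0.2,"delta_pos":[0,0,-1.5],"yaw":0},{"claw":0.2,"delta_pos":[0,0,-2.0],"yaw":0},{"claw":0.2,"delta_pos":[0,0,-2.0],"yaw":0},{"claw":0.2,"delta_pos":[1,-3,0],"yaw":0},{"claw":0.2,"delta_pos":[1,-3,0],"yaw":0},{"claw":0.2,"delta_pos":[1,-3,0],"yaw":0},{"claw":0.2,"delta_pos":[0,0,0],"yaw":0}])

```text
clock: 11.5
eef_pos: [444.1, 61.9, 324.1]
tcp_rot: [-3.141, -0.0, 1.639]
contact_force: [0.4, 0.6, 0.1]
opening: 0.397
grasp_force: 0.0
```

Run:
```python
from h import *
f=grab("wrist"); t=grab("top"); s=grab("scene")
a=cv2.resize(f['img'][150:,150:],(400,260)); b=cv2.resize(t['img'][150:235,160:260],(400,340),interpolation=cv2.INTER_CUBIC); c=cv2.resize(s['img'][160:230,140:240],(800,560),interpolation=cv2.INTER_CUBIC)
cv2.imwrite('pics/end.png',np.hstack([cv2.resize(f['img'],(400,340)),b])); 
cv2.imwrite('pics/end.png',np.vstack([np.hstack([cv2.resize(f['img'],(400,300)),cv2.resize(b,(400,300))]),cv2.resize(c,(429,300)).__class__(0) if 0 else np.hstack([cv2.resize(c,(429,300)),np.zeros((300,371,3),np.uint8)])]))
```

```text
(no output)
```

View pics/end.png

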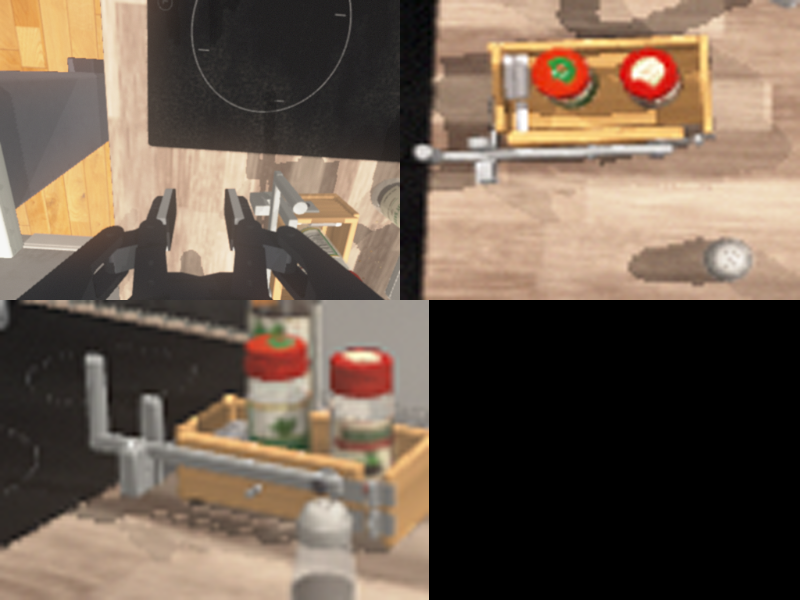

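The gate is shut, with the bar between the nose (485,172) and the back wall (478,143). Jars and mill are in place. One check of the bar's height, then hand in.

Run:
```python
from h import *
f=grab("wrist"); t=grab("top")
print(tri(f,(384,266),t,(165.4,193)),dep(f,384,266),dep(t,165.4,193))
m=np.array([[dep(f,u,v)[2] for u in range(372,396)] for v in range(255,280)]); print(np.percentile(m,[50,90,97]))
```

```text
(array([537.80736573,  36.57527491, 113.77037427]), np.float64(5.347808739468908)) [540.76998601  37.17103471 112.9128495 ] [535.37948646  34.76109765 115.74944535]
[ 67.08227625 113.88121131 114.37089984]
```

Post top is at about 114 mm, which is where it should be with the bar level on the notch floor.

```bash
python3 -c "
from rig import r
print(r.sign_off())"
```

```text
the job is handed in; nothing more can be done
None
```

The gate is shut with the latch bar lying level in the keeper's notch. The gripper is clear of everything, the jars and mill look unmoved in the last pictures, and I handed the job in at about 12 s; no verdict came back.

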